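# Discard a worn hand hone through the sprung dust flap of the scrap box

### The job

Put the worn hand hone (stone block on a wooden handle) into the green scrap box, stone end first, pushing the box's sprung flap open with the hone itself and keeping the gripper off the flap. Leave the whole hone inside the box with the flap sprung fully shut behind it, and leave the whetstone, the oil can and the bowl where they are.

Things in the scene. Friction and masses are not known exactly. Their poses are not given: they have to be found in the camera images.
- hone: Worn hand hone, loose, flat on the bench, 170 mm long, about 0.24 kg. Head: block 80 x 45 x 36 mm, grey stone. Handle: wooden bar 26 wide x 20 mm high, 90 mm long, straight back from the head (see hone_grip). Origin: centre of the head's underside; x towards the stone end, z up. Head spans x = -40..40, handle -130..-40; balances near x = -9 mm.
- hone_nose (a point): centre of the hone's stone end face (x = +40, z = 18 mm in the hone's frame)
- hone_grip (a point): a point on the axis of the handle 25 mm from its free end (x = -105, z = 24 mm in the hone's frame). The handle's underside is 14 mm and its top 34 mm above the level of the head's underside.
- hone_tail (a point): centre of the free end of the handle (x = -130, z = 24 mm in the hone's frame)
- scrap_box: Green sheet-steel scrap box, fixed, 220 deep (x) x 160 wide (y) x 320 mm high, walls 4, floor 6 mm. Origin: centre of its underside; z up; x from the front wall to the back, so the mouth faces -x (front wall's outer face at x = -110 mm). A clear plastic cover 5 mm thick lies on top (z = 320..325 mm) and juts out 70 mm over the mouth, to x = -180 mm: close to the mouth an upright tool hits it.
- mouth (a point): centre of the mouth on the front wall's outer face (x = -110, y = 0, z = 230 mm in the box's frame). Opening 100 mm wide, y = -50..50; sill at z = 190, upper edge at z = 270 mm. Behind the sill is only the drop to the floor: let go with its whole head past the sill (stone end 85 mm or more inside the front face), the hone tips over it and falls in.
- flap (a joint): angle of the flap, rad: 0 shut, grows as it swings inwards (its only way), stop at 1.4. Aluminium plate 94 wide x 77 high x 3 mm filling the mouth, hinged along the mouth's upper edge. A light spring shuts it by itself (about 0.15 N at its lower edge to start it, 0.4 N when well open).
- flap_edge (a point): middle of the flap's lower edge
- whetstone: bystander: reddish-brown whetstone, 180 x 60 x 30 mm, lying flat; origin at the centre of its underside
- oil_can: bystander: plain metal can, 64 mm across, 120 mm high, standing; origin at the centre of its underside
- bowl: bystander: round steel bowl, 110 mm across, 45 mm high; origin at the centre of its underside
Things that resemble listed ones, but are neither listed nor needed, are in the scene too. There is more than one size of the hone; the one meant has the size given above.

How it is judged:
On the way:
1. the stone end of the hone has passed at least 20 mm through the mouth, holding the flap open by more than 0.3 rad, while the handle end is still outside (x of hone_nose in the frame of scrap_box above -0.09 m and x of hone_tail in the frame of scrap_box below -0.11 m and value of joint flap above 0.3 rad and distance between hone_nose and mouth below 0.13 m), for 0.1 s.
At the end, for the whole second after the job is handed in: Both ends of the hone are inside the box's walls and below 200 mm height, the hone is at rest (under 30 mm/s), and the flap has closed to under 0.08 rad (x of hone_nose in the frame of scrap_box between -0.107 and 0.112 m and x of hone_tail in the frame of scrap_box between -0.107 and 0.112 m and height (world z) of each of hone_nose, hone_tail below 0.2 m and y of hone_nose in the frame of scrap_box between -0.08 and 0.08 m and y of hone_tail in the frame of scrap_box between -0.08 and 0.08 m and value of joint flap below 0.08 rad and linear speed of hone below 0.03 m/s); the robot touches nothing.
It fails at once if the gripper or arm presses on the flap (over 0.3 N) (contact force between any of the fingers, the arm and flap above 0.3 N).
It fails at once if the whetstone, oil can or bowl is moved more than 30 mm, or the can is tipped over (distance of any of whetstone, oil_can, bowl from where it was at the start of the episode above 0.03 m or angle between oil_can's own z axis and vertical above 0.5 rad).
It also fails if it takes over 43 s, if anything falls off the work surface, if the arm or the gripper's body presses on something with over 40 N, if the wrist force passes 120 N, or if a joint passes its speed limit or range.

### The arm

A 6-joint arm with a two-finger parallel gripper is mounted at the origin on the work surface. World frame = base frame: x ahead of the robot, y to its left, z up, the work surface at z = 0. Lengths are in m, angles in rad, forces in N, time in s.
With the tool pointing down it reaches from about 0.375 to 0.9 m from the base axis. Payload 3.1 kg.
Tool frame: the origin (TCP) lies midway between the tips of the shut fingers; the grasp point (between the pads) lies 19 mm behind it; z points along the fingers, y is the line along which they close (so a half turn about z gives the same grasp; the last joint's range is limited). The gripper opens to 85 mm and grips with 20 to 120 N. Pads are 22 mm wide; open, the fingers measure 114 mm over their backs; the gripper's body (76 mm by 85 mm) begins 54 mm behind the grasp point. The pads swing forward as they close: fully open they stand 13 mm farther back than shut.
Start: joints at [-1.347, 0.527, 1.433, -0, 1.181, -0.178], TCP at [0.245, -0.575, 0.231] pointing down, gripper open.
Joint ranges: [-3.08, 3.08], [-0.75, 2.2], [0.22, 2.44], [-1.43, 4.57], [0, 2.65], [-2.85, 2.85]. Speed limits (rad/s): [2.79, 2.79, 3.14, 3.14, 3.14, 3.14].

### API

Orientations are given as a unit quaternion [x, y, z, w].
In Python, from station import manip gives the robot as it stands.
- The arm moves only by the tool step_arm, never from a script. Its argument "targets" is text: rows parted by semicolons, each of 4 numbers parted by spaces: the shift along the tool's x, y, z in mm, then the turn about the tool's z in degrees. A call has 1 to 12 rows; each row is the pose to reach, as a shift and turn from the pose commanded when the call began, along the tool's axes at that moment; what a row does not reach only later rows make up. A row lasts 1/10 s, in which the tool goes at most 50 mm and 8.59 degrees, less where a joint would pass 70% of its speed; a pose out of reach is approached as far as the arm can. A call with a gripper value outside its range is refused whole. "gripper" is the closure, from 0 (fully open) to 1 (shut), set as the call begins (left out, the last holds). The fingers move at their own pace and stop on an object; "squeeze" is the grip in N (left out, the last holds). Time passes only in rows, so rows that repeat a pose let the fingers close. It gives the time, the measured TCP pose, the force, the opening and the grip force at its end, in the units of the state.
- manip.sense(): the state, without advancing time (a new reading comes with each control period).
- manip.snapshot(name): name is "side" or "top" or "wrist"; returns the picture (480x640x3 uint8, red, green, blue); there is no depth.
- manip.get_calibration(name): a dict with "fov_y" (degrees; the focal length in pixels is half the picture's height over the tangent of half this angle, whatever the lens; pixels are square), "cx", "cy" (the principal point, pixels), "extrinsics" (4x4, takes a point from camera to world coordinates); the wrist camera has in their place "tool_from_camera" (4x4, takes a point from camera to tool coordinates, whose origin is the TCP and whose axes are the flange's). Camera axes: x right, y down, z forward; pixel columns grow to the right and rows downward; lengths in m; the calibration is good to about 2 mm. A picture is of the moment at which its call begins: read the wrist's pose just before it. get_calibration takes no time and is no camera call.
- manip.sign_off(): hands the job in; it is judged then, once.
Trained networks look in the newest picture that a camera, given by its name, has taken for a name from the list of things; names that differ only in an ending like _2 or _b are one class to them, and where a whole thing is asked for, a point or a joint stands for the part that bears it (a point fixed in the world has none). Each returns a list of dicts, best first, with "p" (0 to 1); they miss things now and then, are a little off and sometimes report something else, mostly with a low value. They report only what shows in the picture. A call takes as long as a camera call. They do not tell look-alikes from the thing itself.
- manip.recognise(camera, query): "position" ([column, row] in pixels, amid what is visible of it).
- manip.masks_of(camera, query): "pixels" (480x640 bool, what is visible of it) and "position" ([column, row] in pixels, amid what is visible of it).
- manip.mark_of(camera, query): "position" ([column, row] in pixels: a listed point, or the origin of a listed thing).
The state is a dict: "t": time; "q": joint angles; "qd": joint speeds; "tau": joint torques, N m; "tcp_pos": TCP position; "tool_rot": TCP orientation; "force": force on the tool from outside, world axes, zero at the start; "ft_torque": the same for the moment, N m; "finger_gap": opening from 0.0 (shut) to 1.0 (fully open); "gripper_force": force on a finger pad.
Only numpy, scipy, OpenCV 4.12 (cv2) and the standard library are available. Lean on these libraries where they do the work, as an engineer would, in place of code of your own. Each camera call takes 0.05 s, during which the arm holds its last target. There are 200 camera calls.

## Working session

There is one attempt and no reset: what is moved stays moved. The work goes in short steps, Python scripts to look and compute and a tool call to move; the robot and the scene stay as the last step left them, time stands still between calls to the robot, and variables do not carry over. Pictures are saved under pics/ and viewed, at most 10 in all, crops included, and the job is handed in when it is done.

Besides the shell and the picture viewer there is one more tool, called after "Request:" as name(argument=value, ...) on one line, values as JSON. step_arm: Moves the arm, as the interface text tells. Its arguments: {"type":"object","properties":{"targets":{"type":"string"},"gripper":{"type":"number"},"squeeze":{"type":"number"}},"required":["targets"]}

```bash
mkdir -p pics; ls; python3 - <<'E'
from station import manip
import cv2,numpy as np
np.set_printoptions(precision=4,suppress=True)
ims=[]
for c in ("side","top"):
    im=manip.snapshot(c); cv2.imwrite(f"pics/{c}0.png",im[:,:,::-1])
    k=manip.get_calibration(c); print(c,k["fov_y"],k["cx"],k["cy"]); print(np.array(k["extrinsics"]))
    for q in ("hone","hone_nose","hone_grip","hone_tail","mouth","scrap_box","flap_edge","whetstone","oil_can","bowl"):
        print(q,[(np.round(d["position"]).tolist(),round(d["p"],2)) for d in manip.mark_of(c,q)])
k=manip.get_calibration("wrist");print(k)
print(manip.sense())
E
```

```text
pics
side 57.15057373206169 317.1075570911294 244.0129143051158
[[-0.9713 -0.1385  0.1932  0.4183]
 [-0.2377  0.5562 -0.7963  0.6318]
 [ 0.0028 -0.8194 -0.5732  0.638 ]
 [ 0.      0.      0.      1.    ]]
hone [([315.0, 334.0], 0.82), ([372.0, 385.0], 0.69), ([308.0, 385.0], 0.22)]
hone_nose [([322.0, 312.0], 0.85), ([356.0, 377.0], 0.79)]
hone_grip [([308.0, 371.0], 0.98), ([264.0, 443.0], 0.95), ([415.0, 393.0], 0.69)]
hone_tail [([307.0, 382.0], 0.86), ([425.0, 396.0], 0.85), ([254.0, 436.0], 0.8)]
mouth []
scrap_box [([365.0, 236.0], 0.63), ([194.0, 364.0], 0.41)]
flap_edge [([350.0, 184.0], 0.66)]
whetstone [([237.0, 286.0], 0.69)]
oil_can [([197.0, 365.0], 0.68)]
bowl [([426.0, 316.0], 0.88)]
top 45.995669210017795 317.1417237144039 238.18820711895754
[[-0.0123 -0.9985  0.0536  0.4926]
 [-0.9998  0.0114 -0.0166  0.0143]
 [ 0.016  -0.0538 -0.9984  1.1795]
 [ 0.      0.      0.      1.    ]]
hone [([294.0, 238.0], 0.65), ([247.0, 295.0], 0.6)]
hone_nose [([250.0, 278.0], 0.91), ([150.0, 272.0], 0.64), ([314.0, 235.0], 0.62)]
hone_grip [([241.0, 242.0], 0.71), ([241.0, 333.0], 0.7
[... 344 characters left out ...]
'cy': 238.63455511849529, 'tool_from_camera': array([[-0.0004, -0.9464, -0.3231,  0.0841],
       [ 1.    , -0.0005,  0.0003,  0.0002],
       [-0.0004, -0.3231,  0.9464, -0.1427],
       [ 0.    ,  0.    ,  0.    ,  1.    ]])}
{'t': 1.1, 'q': array([-1.3465,  0.5275,  1.4327,  0.    ,  1.1814, -0.1785]), 'qd': array([-0.0007,  0.0001,  0.0008,  0.0024,  0.001 ,  0.0013]), 'tau': array([  0.0003, -44.2336, -17.8424,  -0.0002,   0.0009,   0.    ]), 'tcp_pos': array([ 0.245 , -0.575 ,  0.2313]), 'tool_rot': array([0.9798, 0.2001, 0.    , 0.    ]), 'force': array([-0.2222,  0.1778,  0.9655]), 'ft_torque': array([ 0.0364, -0.0526,  0.0109]), 'gripper_force': 0.0, 'finger_gap': 0.997743236451289}
```

View pics/side0.png

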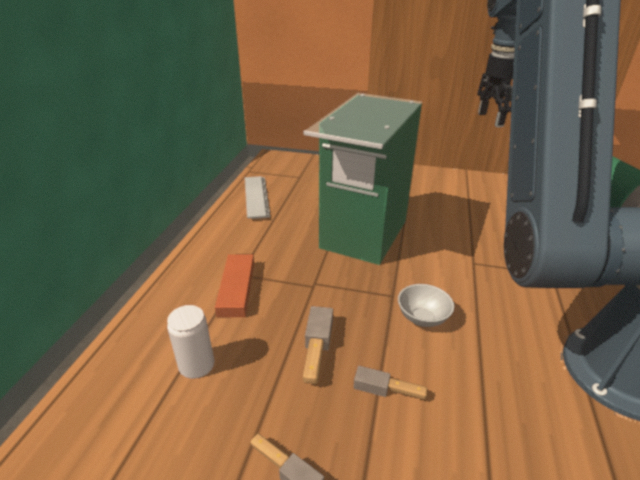

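View pics/top0.png

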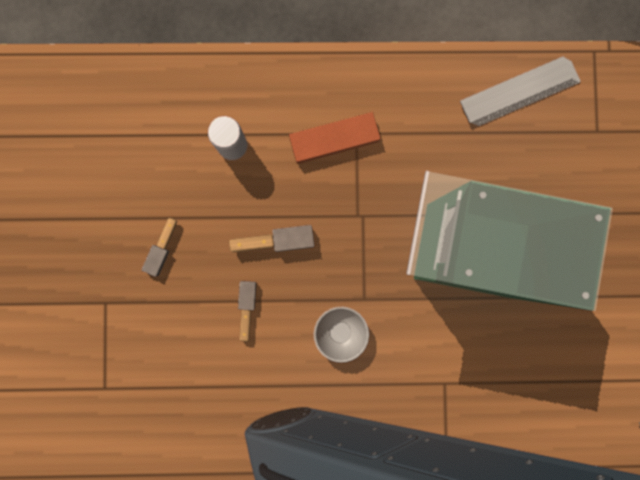

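The top view shows three hones: A at (231–314, 240), B at (247, 282–341) and C at (145–174, 220–275). At about 487 px/m, A's 83 px is about 170 mm, while B and C are about 120 mm, so A is the one meant. The box's mouth faces image-left (+y). The can is at (229,144), the whetstone at (334,140) and the bowl at (341,335).

```bash
cat > h.py <<'E'
import numpy as np, cv2
from station import manip
from scipy.optimize import least_squares
from scipy.spatial.transform import Rotation as R
np.set_printoptions(precision=4,suppress=True)
def cam(name,s=None):
    k=manip.get_calibration(name); f=240/np.tan(np.radians(k["fov_y"]/2))
    if name=="wrist":
        T=np.eye(4);T[:3,:3]=R.from_quat(s["tool_rot"]).as_matrix();T[:3,3]=s["tcp_pos"];E=T@k["tool_from_camera"]
    else: E=np.array(k["extrinsics"])
    return f,k["cx"],k["cy"],E
def toplane(c,px,z):
    f,cx,cy,E=c; px=np.atleast_2d(px).astype(float)
    d=np.c_[(px-[cx,cy])/f,np.ones(len(px))]@E[:3,:3].T; o=E[:3,3]
    return o+d*((z-o[2])/d[:,2])[:,None]
def proj(c,P):
    f,cx,cy,E=c; p=(np.atleast_2d(P)-E[:3,3])@E[:3,:3]
    return p[:,:2]/p[:,2:]*f+[cx,cy]
def place(x,y,yaw,P):
    P=np.atleast_2d(P).astype(float);c,s=np.cos(yaw),np.sin(yaw)
    return np.c_[x+c*P[:,0]-s*P[:,1],y+s*P[:,0]+c*P[:,1],P[:,2]]
E
python3 - <<'E'
from h import *
ct,cs=cam("top"),cam("side")
P=toplane(ct,[[428,172],[611,208],[596,310],[409,275]],.325); print(P[:,:2], np.linalg.norm(np.diff(P,axis=0),axis=1))
# box fit
M=np.array([[-.18,.08,.325],[.11,.08,.325],[.11,-.08,.325],[-.18,-.08,.325]])
# image-up in top = +x world ; box x ~ -y world, box y = +x world
pt=np.array([[428,172],[611,208],[596,310],[409,275]])
r=least_squares(lambda v:(proj(ct,place(*v,M))-pt).ravel(),[.5,-.3,-1.57]); print("box",r.x,np.degrees(r.x[2]),r.fun.reshape(-1,2))
mo=place(*r.x,[[-.11,0,.23],[-.11,0,.193]])
print("mouth",mo, proj(cs,mo),proj(ct,mo))
print("side corners pred",proj(cs,place(*r.x,M)))
print("side base front pred",proj(cs,place(*r.x,[[-.11,.08,0],[-.11,-.08,0],[-.11,.05,.19],[-.11,-.05,.19]])))
# hone A
it=manip.snapshot("top"); cv2.imwrite("pics/a.png",it[:,:,::-1])
for d in manip.masks_of("top","hone"):
    m=d["pixels"].astype(np.uint8); print(d["p"],d["position"],m.sum(),cv2.minAreaRect(cv2.findNonZero(m)))
print("nose/tail marks",toplane(ct,[[314,235]],.018),toplane(ct,[[231,245],[241,242]],.024))
for q,z in (("whetstone",0),("oil_can",0),("bowl",0)): print(q,toplane(ct,manip.mark_of("top",q)[0]["position"],z))
cr=cv2.resize(it[190:360,130:330],None,fx=4,fy=3.5,interpolation=cv2.INTER_CUBIC) if 0 else cv2.resize(it[205:355,130:330],None,fx=4,fy=4,interpolation=cv2.INTER_CUBIC)
cv2.imwrite("pics/crop1.png",cr[:,:,::-1])
E
```

```text
[[ 0.6378 -0.1706]
 [ 0.5796 -0.4504]
 [ 0.4247 -0.4212]
 [ 0.4811 -0.1382]] [0.2857 0.1576 0.2885]
box [ 0.5239 -0.3294 -1.7703] -101.43027110433553 [[-1.1648 -0.1035]
 [ 1.7332 -0.6104]
 [ 0.1627  0.665 ]
 [-0.7094  0.0004]]
mouth [[ 0.5457 -0.2216  0.23  ]
 [ 0.5457 -0.2216  0.193 ]] [[353.7241 169.8094]
 [352.8662 185.3764]] [[447.4162 235.4441]
 [442.2257 236.6811]]
side corners pred [[304.8241 131.5998]
 [357.8782  92.5545]
 [422.7036 101.3173]
 [383.3407 145.4069]]
side base front pred [[319.0755 248.3535]
 [380.4021 265.2276]
 [331.7862 182.0871]
 [374.5835 191.2961]]
0.81 [244.3, 302.3] 738 ((246.10000610351562, 310.70001220703125), (16.719837188720703, 59.05630874633789), 4.39870548248291)
0.59 [281.4, 238.6] 1411 ((271.29180908203125, 240.7303466796875), (22.55035972595215, 83.48307037353516), 83.2901611328125)
nose/tail marks [[0.5616 0.0013 0.018 ]] [[0.5427 0.1709 0.024 ]
 [0.5486 0.1506 0.024 ]]
whetstone [[ 0.7568 -0.0386  0.    ]]
oil_can [[0.7544 0.1792 0.    ]]
bowl [[ 0.3651 -0.0486  0.    ]]
```

View pics/crop1.png

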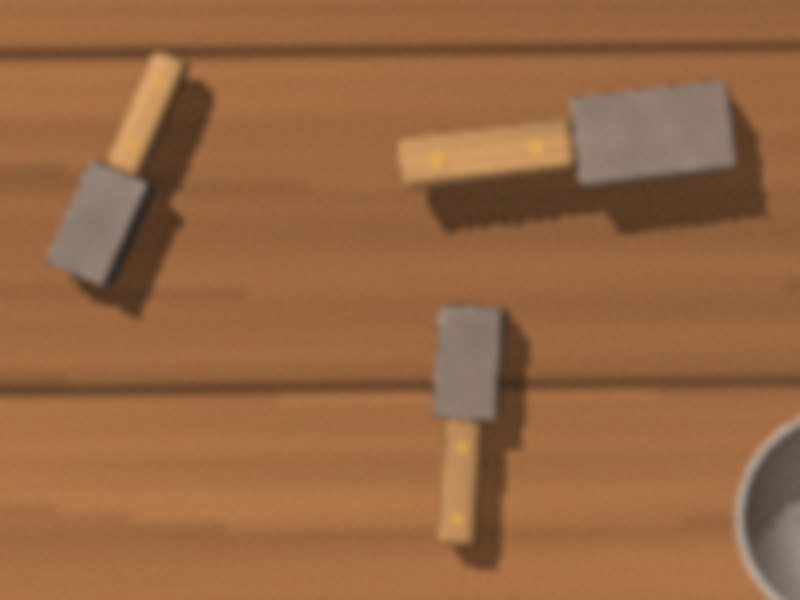

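Crop confirms hone A (crop 398–738 × 80–186) as the large one, with its nose to the right (toward the box) and its tail at (400,164). Next I compute the move there.

```bash
cat >> h.py <<'E'
def shift(s,target,yaw):
    Rm=R.from_quat(s["tool_rot"]).as_matrix(); d=Rm.T@(np.array(target)-s["tcp_pos"])*1000
    y0=np.arctan2(Rm[1,0],Rm[0,0]); t=-np.degrees((yaw-y0+np.pi)%(2*np.pi)-np.pi)
    return np.r_[d,t]
E
python3 - <<'E'
from h import *
ct=cam("top")
H=np.array([[572,100],[724,80],[738,166],[580,186],[398,143],[403,186]])/4+[130,205]
M=np.array([[-.04,.0225,.036],[.04,.0225,.036],[.04,-.0225,.036],[-.04,-.0225,.036],[-.13,.013,.034],[-.13,-.013,.034]])
r=least_squares(lambda v:(proj(ct,place(*v,M))-H).ravel(),[.56,.04,-1.46]);v=r.x
print("hone",v,np.degrees(v[2]),r.fun)
g=place(*v,[[-.118,0,.024]])[0];print("grip",g)
s=manip.sense()
print(shift(s,[s["tcp_pos"][0],s["tcp_pos"][1],.43],v[2]+np.pi))
print(shift(s,[g[0],g[1],.43],v[2]+np.pi),shift(s,[g[0],g[1],.12],v[2]+np.pi))
E
```

```text
hone [ 0.5545  0.0429 -1.4575] -83.50846107160584 [-0.418  -0.3734  0.7904 -0.261   0.0647  0.2447  0.2814  0.1771 -0.4864
 -0.8977 -0.2283  1.0995]
grip [0.5412 0.1602 0.024 ]
[   0.0021   -0.0138 -198.714   -73.4144]
[ 560.6117 -560.2033 -198.6692  -73.4144] [ 560.6085 -560.1817  111.3308  -73.4144]
```

Request:
step_arm(targets="0 0 -50 0; 0 0 -100 0; 0 0 -150 0; 0 0 -200 0; 35 -35 -200 -8; 70 -70 -200 -16; 105 -105 -200 -24; 140 -140 -200 -32; 175 -175 -200 -40; 210 -210 -200 -48; 245 -245 -200 -56; 280 -280 -200 -64", gripper=0, squeeze=20)

```text
t: 2.55
tcp_pos: [0.3931, -0.2056, 0.4316]
tool_rot: [0.723, 0.691, 0.0, 0.0]
force: [1.1, -1.1, -1.0]
finger_gap: 1.001
gripper_force: 0.0
```

```bash
python3 - <<'E'
from h import *
s=manip.sense();v=np.array([.5545,.0429,-1.4575]);g=place(*v,[[-.118,0,.024]])[0]
print(s["t"],s["tcp_pos"],s["force"]);print(shift(s,[g[0],g[1],.15],v[2]+np.pi))
E
```

```text
2.55 [ 0.3931 -0.2056  0.4316] [ 1.0621 -1.0557 -1.0094]
[372.2683 130.9659 281.5256  -9.1132]
```

Request:
step_arm(targets="45 16 0 -4; 90 32 0 -9; 135 48 0 -9; 180 63 20 -9; 223 78 50 -9; 265 93 85 -9; 302 106 120 -9; 335 118 155 -9; 360 127 190 -9; 372 131 230 -9; 372 131 260 -9; 372 131 280 -9")

```text
t: 3.75
tcp_pos: [0.5412, 0.158, 0.1484]
tool_rot: [0.668, 0.744, -0.002, -0.001]
force: [0.0, 0.4, 1.6]
finger_gap: 1.0
gripper_force: 0.0
```

```bash
python3 - <<'E'
from h import *
s=manip.sense();im=manip.snapshot("wrist");cv2.imwrite("pics/w1.png",im[:,:,::-1]);c=cam("wrist",s)
v=np.array([.5545,.0429,-1.4575])
print(s["tcp_pos"],proj(c,place(*v,[[-.13,0,.034],[-.04,0,.034],[.04,0,.018]])))
for q,z in (("hone_nose",.018),("hone_grip",.024),("hone_tail",.024)):
    for d in manip.mark_of("wrist",q): print(q,d["p"],d["position"],toplane(c,d["position"],z))
for q in("mouth","flap_edge"):print(q,manip.mark_of("wrist",q))
E
```

```text
[0.5412 0.158  0.1484] [[321.0767 215.3683]
 [321.7353 318.358 ]
 [322.2514 381.8281]]
hone_nose 0.85 [234.3, 240.1] [[0.4708 0.1389 0.018 ]]
hone_nose 0.81 [319.4, 381.5] [[0.5563 0.0032 0.018 ]]
hone_grip 0.9 [105.2, 220.6] [[0.3692 0.1464 0.024 ]]
hone_grip 0.81 [323.2, 242.4] [[0.5442 0.147  0.024 ]]
hone_grip 0.72 [402.0, 44.2] [[0.5819 0.2949 0.024 ]]
hone_tail 0.96 [85.8, 214.9] [[0.3543 0.1495 0.024 ]]
hone_tail 0.66 [422.4, 55.3] [[0.597  0.2897 0.024 ]]
hone_tail 0.61 [324.2, 209.4] [[0.542  0.1745 0.024 ]]
mouth []
flap_edge []
```

View pics/w1.png

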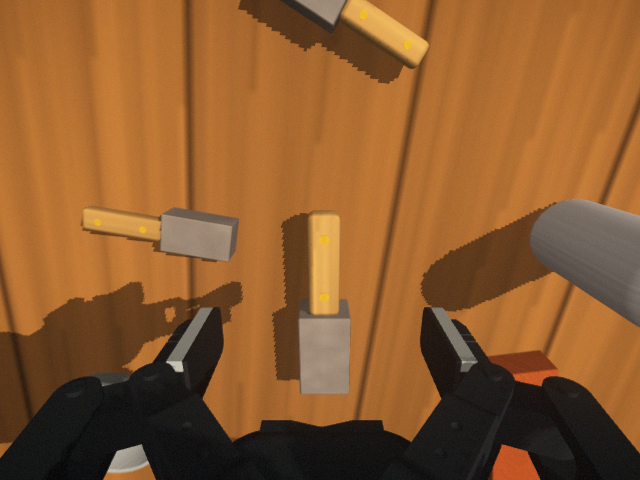

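The wrist view shows hone A between the fingers, with its tail at (324,212) and its nose at (325,393). The small hones are clear to the left (160,230) and above (385,30). I'll descend so the fingertips grip the tail end of the handle.

Request:
step_arm(targets="3 1 45 0; 5 1 90 0; 5 1 120 0; 5 1 134 0; 5 1 134 0; 5 1 134 0")

```text
t: 4.65
tcp_pos: [0.5446, 0.1624, 0.0188]
tool_rot: [0.669, 0.744, 0.001, 0.001]
force: [-0.3, 0.5, 0.7]
finger_gap: 0.998
gripper_force: 0.0
```

Request:
step_arm(targets="0 0 0 0; 0 0 0 0; 0 0 0 0; 0 0 0 0; 0 0 0 0; 0 0 0 0; 0 0 0 0; 0 0 0 0", gripper=1, squeeze=30)

```text
t: 5.45
tcp_pos: [0.5432, 0.1625, 0.0175]
tool_rot: [0.669, 0.744, 0.0, 0.0]
force: [-0.4, 1.7, 3.8]
finger_gap: 0.298
gripper_force: 36.6
```

Request:
step_arm(targets="0 0 -20 0; 0 0 -50 0; 0 0 -80 0; 0 0 -80 0; 0 0 -80 0")

```text
t: 5.95
tcp_pos: [0.5428, 0.1623, 0.0971]
tool_rot: [0.669, 0.744, 0.0, -0.0]
force: [0.0, 0.2, -4.1]
finger_gap: 0.293
gripper_force: 35.9
```

```bash
python3 - <<'E'
from h import *
s=manip.sense();print(s)
im=manip.snapshot("wrist");a=manip.snapshot("side")
cr=cv2.resize(a[230:430,200:466],(532,400));w=cv2.resize(im,(266,200))
o=np.zeros((600,532,3),np.uint8);o[:400]=cr;o[400:,:266]=w;cv2.imwrite("pics/c2.png",o[:,:,::-1])
c=cam("wrist",s)
for q in ("hone_nose","hone_tail"):
    print(q,[(d["p"],d["position"]) for d in manip.mark_of("wrist",q)],[(d["p"],d["position"]) for d in manip.mark_of("side",q)])
E
```

```text
{'t': 5.95, 'q': array([ 0.0932,  0.6384,  1.6926,  0.0003,  0.8107, -0.0128]), 'qd': array([ 0.0004,  0.0314,  0.0212, -0.0012,  0.005 ,  0.0022]), 'tau': array([  0.0328, -45.2611, -12.587 ,  -0.1925,  -0.0673,  -0.0084]), 'tcp_pos': array([0.5428, 0.1623, 0.0971]), 'tool_rot': array([ 0.6687,  0.7435,  0.    , -0.0001]), 'force': array([ 0.0465,  0.2485, -4.1285]), 'ft_torque': array([0.2865, 0.0073, 0.0768]), 'gripper_force': 35.85874557495117, 'finger_gap': 0.2929184618550176}
hone_nose [(0.79, [216.4, 268.5]), (0.54, [317.9, 294.7])] [(0.74, [364.3, 236.3]), (0.56, [355.1, 376.2])]
hone_tail [(0.79, [318.7, 294.1]), (0.68, [34.7, 244.3]), (0.57, [440.3, 45.7])] [(0.88, [253.5, 439.8]), (0.62, [307.8, 352.7]), (0.6, [424.3, 391.9])]
```

View pics/c2.png

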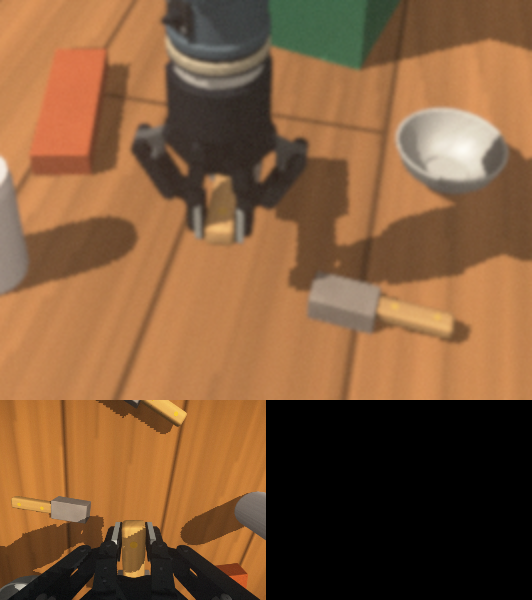

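The hone is gripped and lifted: ft_torque 0.29 N·m matches its weight on the lever arm. The interface can't tilt the tool, so I need the hone nose-down in the grip to clear the cover. I'll lower it and ease the squeeze so the nose droops onto the bench.

Request:
step_arm(targets="0 0 20 0; 0 0 35 0; 0 0 35 0; 0 0 35 0; 0 0 35 0; 0 0 35 0", squeeze=20)

```text
t: 6.85
tcp_pos: [0.5437, 0.1624, 0.063]
tool_rot: [0.669, 0.744, 0.001, 0.001]
force: [-0.4, -0.0, -2.7]
finger_gap: 0.294
gripper_force: 35.9
```

```bash
python3 - <<'E'
from h import *
s=manip.sense();print(s["tcp_pos"],s["force"],s["ft_torque"],s["gripper_force"],s["finger_gap"])
E
```

```text
[0.5437 0.1624 0.063 ] [-0.4108 -0.0395 -2.7007] [ 0.2938  0.0066 -0.0167] 35.8637273311615 0.29442190162706566
```

Request:
step_arm(targets="0 0 0 0; 0 0 0 0; 0 0 0 0; 0 0 0 0", gripper=1, squeeze=20)

```text
t: 7.25
tcp_pos: [0.5431, 0.1623, 0.0624]
tool_rot: [0.669, 0.744, 0.0, 0.0]
force: [-0.6, 0.4, -1.6]
finger_gap: 0.297
gripper_force: 35.9
```

```bash
python3 - <<'E'
from h import *
s=manip.sense();print(s["tcp_pos"],s["force"],s["ft_torque"],s["gripper_force"],s["finger_gap"])
im=manip.snapshot("top");o=cv2.resize(im[150:330,170:410],(800,600),interpolation=cv2.INTER_CUBIC);w=cv2.resize(manip.snapshot("wrist"),(280,210));o[:210,:280]=w
cv2.imwrite("pics/c3.png",o[:,:,::-1])
E
```

```text
[0.5431 0.1623 0.0624] [-0.5945  0.3742 -1.5648] [0.235  0.0189 0.0307] 35.86205005645752 0.29691034923282067
```

View pics/c3.png

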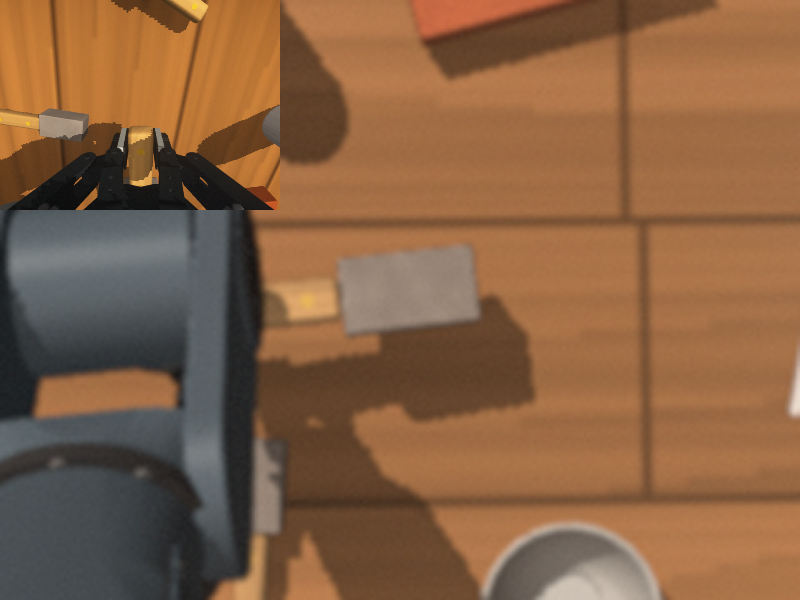

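The top crop shows the hone still held level: nose at crop (475,283), with its shadow well detached. The grip friction is too high for it to droop. So I'll tilt it by raising the head's top gently against the underside of the cover's fixed lip, then insert nose-down.

```bash
python3 - <<'E'
from h import *
s=manip.sense();b=[.5239,-.3294,-1.7703];yaw=b[2]+np.pi
for x,z in((-.34,.27),(-.30,.27),(-.30,.331)): print(x,z,place(*b,[[x,0,z]]),shift(s,place(*b,[[x,0,z]])[0],yaw))
E
```

```text
-0.34 0.27 [[0.5913 0.0039 0.27  ]] [-162.6617   31.1304 -207.631    17.5077]
-0.3 0.27 [[ 0.5834 -0.0354  0.27  ]] [-200.8087   19.097  -207.6321   17.5077]
-0.3 0.331 [[ 0.5834 -0.0354  0.331 ]] [-200.8086   19.1024 -268.6321   17.5077]
```

Request:
step_arm(targets="0 0 -40 0; 0 0 -85 0; 0 0 -130 0; -20 8 -170 4; -60 15 -195 9; -95 22 -208 13; -125 27 -208 17.5; -150 30 -208 17.5; -160 31 -208 17.5; -163 31 -208 17.5; -163 31 -208 17.5; -163 31 -208 17.5")

```text
t: 8.55
tcp_pos: [0.5906, 0.0048, 0.2701]
tool_rot: [0.774, 0.634, -0.0, -0.001]
force: [0.7, 0.4, -1.9]
finger_gap: 0.291
gripper_force: 35.6
```

```bash
python3 - <<'E'
from h import *
s=manip.sense();print(s["t"],s["tcp_pos"],s["force"],s["ft_torque"])
b=[.5239,-.3294,-1.7703];yaw=b[2]+np.pi
im=manip.snapshot("top");manip.snapshot("wrist");manip.snapshot("side")
for c in("top","side","wrist"):
    for q in("hone_nose","hone_tail","mouth","flap_edge"): print(c,q,[(round(d["p"],2),d["position"]) for d in manip.mark_of(c,q)][:3])
T=s["tcp_pos"];n=place(*b,[[-.34+.158,0,.27]])[0]
print("pred nose",n+[0,0,.0005],proj(cam("top"),n),proj(cam("side"),n))
ct=cam("top");print("top lip pred",proj(ct,place(*b,[[-.18,-.08,.325],[-.18,.08,.325]])))
for z in(.27,.331):print(shift(s,place(*b,[[-.30,0,z]])[0],yaw))
o=cv2.resize(im[150:330,270:510],(800,600),interpolation=cv2.INTER_CUBIC);cv2.imwrite("pics/c4.png",o[:,:,::-1])
E
```

```text
8.55 [0.5906 0.0048 0.2701] [ 0.748   0.4226 -1.8606] [0.2141 0.0027 0.0014]
top hone_nose [(0.64, [400.6, 226.4])]
top hone_tail [(0.6, [175.8, 217.9]), (0.23, [341.0, 330.4])]
top mouth []
top flap_edge []
side hone_nose [(0.91, [352.9, 376.0]), (0.56, [340.1, 182.9])]
side hone_tail [(0.93, [425.7, 395.3]), (0.68, [255.2, 438.7]), (0.66, [301.6, 200.9])]
side mouth [(0.76, [354.0, 169.7])]
side flap_edge [(0.89, [353.4, 183.9]), (0.64, [340.9, 182.9])]
wrist hone_nose [(0.89, [188.5, 100.8])]
wrist hone_tail [(0.82, [320.2, 292.3]), (0.56, [74.9, 112.1])]
wrist mouth []
wrist flap_edge [(0.74, [153.3, 268.5])]
pred nose [ 0.56   -0.151   0.2705] [[409.8136 225.6665]] [[341.3494 165.535 ]]
top lip pred [[408.2839 274.9856]
 [426.8294 171.8822]]
[-40.8156   0.7964   0.0281   0.0766]
[-40.7785   0.727  -60.9719   0.0766]
```

View pics/c4.png

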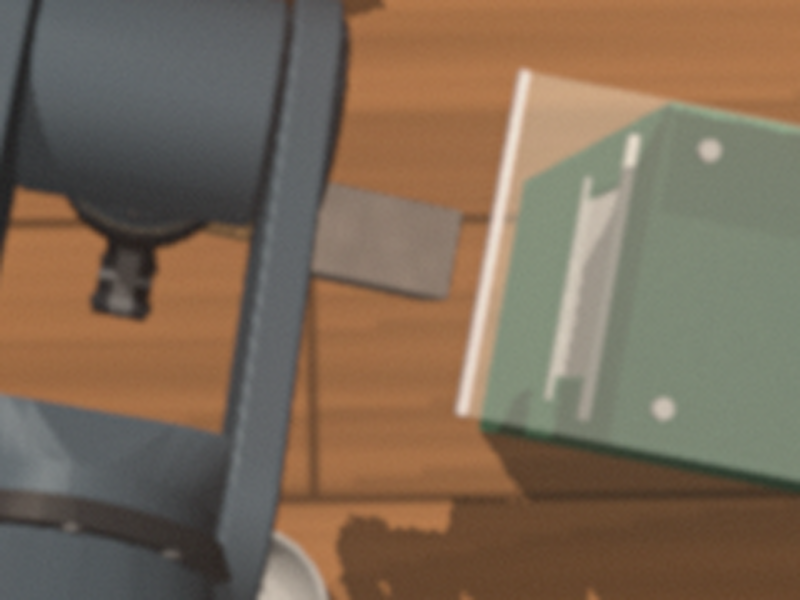

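```bash
python3 - <<'E'
from h import *
b=np.array([.5239,-.3294,-1.7703]);cs,ct=cam("side"),cam("top")
T=np.array([.5906,.0048,.2701]);u=np.array([np.cos(b[2]),np.sin(b[2]),0]);k=np.array([0,0,1.])
side=np.array([-u[1],u[0],0])
for a in(0,8,12,16,20,25,30):
    t=np.radians(a);X=u*np.cos(t)-k*np.sin(t);Z=u*np.sin(t)+k*np.cos(t)
    pt=lambda x,z,y=0:T+[0,0,.0065]+X*(x+.118)+Z*(z-.024)+side*y
    print(a,"side nose",proj(cs,pt(.04,.018)),"tail",proj(cs,pt(-.13,.024)),"top: nose top edge L,R",proj(ct,[pt(.04,.036,.0225),pt(.04,.036,-.0225)]).ravel())
print("top seen",[408.0,213.6],[403.5,239.5])
im=manip.snapshot("side");o=cv2.resize(im[90:270,240:480],(800,600),interpolation=cv2.INTER_CUBIC);cv2.imwrite("pics/c5.png",o[:,:,::-1])
E
```

```text
0 side nose [[341.6092 165.4885]] tail [[302.3531 201.6617]] top: nose top edge L,R [413.8453 211.3167 408.8231 239.1452]
8 side nose [[340.7631 176.1722]] tail [[302.3684 200.7486]] top: nose top edge L,R [411.3854 212.7088 406.4774 239.871 ]
12 side nose [[340.129  181.5716]] tail [[302.3998 200.2733]] top: nose top edge L,R [409.5143 213.2458 404.6594 240.0879]
16 side nose [[339.3592 186.9895]] tail [[302.4469 199.7887]] top: nose top edge L,R [407.2466 213.6784 402.4419 240.2105]
20 side nose [[338.4575 192.4119]] tail [[302.5095 199.2971]] top: nose top edge L,R [404.6056 214.0082 399.8481 240.2417]
25 side nose [[337.1504 199.1754]] tail [[302.6091 198.6768]] top: nose top edge L,R [400.8154 214.279  396.1128 240.1563]
30 side nose [[335.6499 205.8986]] tail [[302.7317 198.0545]] top: nose top edge L,R [396.5246 214.397  391.8719 239.9386]
top seen [408.0, 213.6] [403.5, 239.5]
```

View pics/c5.png

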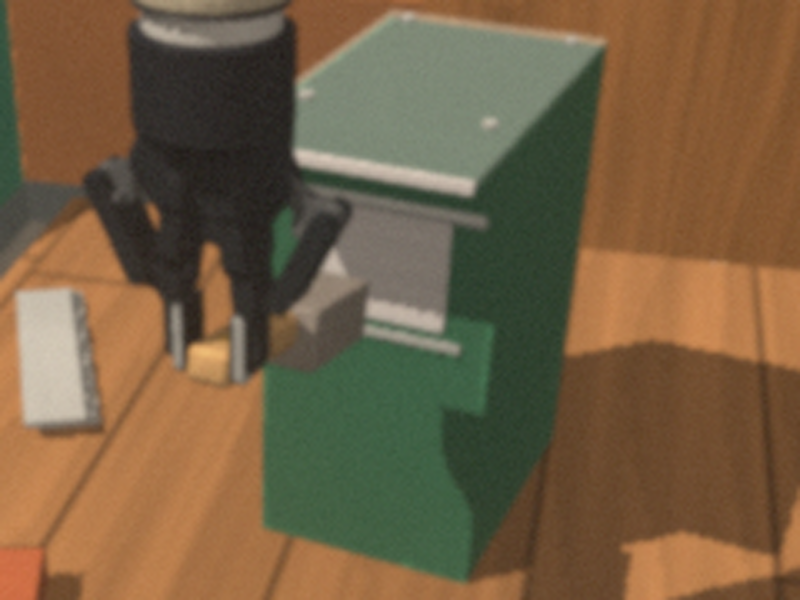

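The side crop shows the hone nose-down: stone face at crop (335,320), handle end at (215,362), and the flap ahead at (400,270). The hone drooped by about 13–14° during the move, which both cameras confirm and which is the tilt I wanted. I'll raise the squeeze and insert.

Request:
step_arm(targets="0 0 4 0; -15 1 9 0; -35 1 10 0; -55 1 10 0; -70 1 10 0; -85 1 10 0; -100 1 10 0; -112 1 10 0; -122 1 10 0; -130 1 10 0; -130 1 10 0", gripper=1, squeeze=70)

```text
t: 10.45
tcp_pos: [0.5663, -0.1253, 0.2603]
tool_rot: [0.774, 0.633, -0.0, 0.0]
force: [0.1, 0.3, -3.2]
finger_gap: 0.282
gripper_force: 74.2
```

```bash
python3 - <<'E'
from h import *
s=manip.sense();print(s["t"],s["tcp_pos"],s["force"],s["ft_torque"],s["gripper_force"])
b=[.5239,-.3294,-1.7703];c=np.cos(b[2]);sn=np.sin(b[2]);d=s["tcp_pos"][:2]-b[:2];print("box frame",c*d[0]+sn*d[1],-sn*d[0]+c*d[1])
print(shift(s,place(*b,[[-.196,0,.26]])[0],b[2]+np.pi))
manip.snapshot("side");manip.snapshot("top");
for cc in("side","top"):
  for q in("hone_nose","hone_tail","flap_edge"): print(cc,q,[(round(d["p"],2),d["position"]) for d in manip.mark_of(cc,q)][:3])
E
```

```text
10.45 [ 0.5663 -0.1253  0.2603] [ 0.0501  0.3205 -3.1543] [ 0.2808 -0.0866 -0.0429] 74.2009162902832
box frame -0.2084684450279514 0.0010766086724980778
[-12.4692  -1.0654   0.2695  -0.0514]
side hone_nose [(0.64, [362.3, 162.4]), (0.58, [360.3, 376.2])]
side hone_tail [(0.8, [253.8, 436.8]), (0.66, [333.0, 176.4]), (0.66, [426.6, 394.3])]
side flap_edge [(0.72, [332.3, 176.1])]
top hone_nose [(0.9, [148.2, 268.9]), (0.6, [249.0, 281.5])]
top hone_tail [(0.97, [247.0, 341.6])]
top flap_edge []
```

Inserted with no contact forces. Going on slowly to the last few millimetres before the lip.

Request:
step_arm(targets="-4 0 0 0; -8 0 0 0; -12 -1 0 0; -12 -1 0 0")

```text
t: 11.25
tcp_pos: [0.5631, -0.136, 0.2604]
tool_rot: [0.774, 0.633, 0.0, 0.0]
force: [1.5, 1.4, -3.4]
finger_gap: 0.281
gripper_force: 74.2
```

Request:
step_arm(targets="-2 0 0 0; -4 0 0 0; -4 0 0 0")

```text
t: 11.55
tcp_pos: [0.5631, -0.136, 0.2605]
tool_rot: [0.774, 0.633, 0.003, -0.002]
force: [3.8, 10.5, -1.9]
finger_gap: 0.282
gripper_force: 74.2
```

```bash
python3 - <<'E'
from h import *
s=manip.sense();print(s["t"],s["tcp_pos"],s["force"],s["ft_torque"],s["gripper_force"])
a=manip.snapshot("side");w=manip.snapshot("wrist")
o=np.zeros((600,800,3),np.uint8);o[:,:500]=cv2.resize(a[80:260,270:420],(500,600),interpolation=cv2.INTER_CUBIC);o[:225,500:]=cv2.resize(w,(300,225));t=manip.snapshot("top");o[225:,500:]=cv2.resize(t[140:340,350:510],(300,375));cv2.imwrite("pics/c6.png",o[:,:,::-1])
E
```

```text
11.55 [ 0.5631 -0.136   0.2605] [ 3.8056 10.4586 -1.9252] [ 1.4823 -0.4782 -0.0532] 74.23990488052368
```

View pics/c6.png

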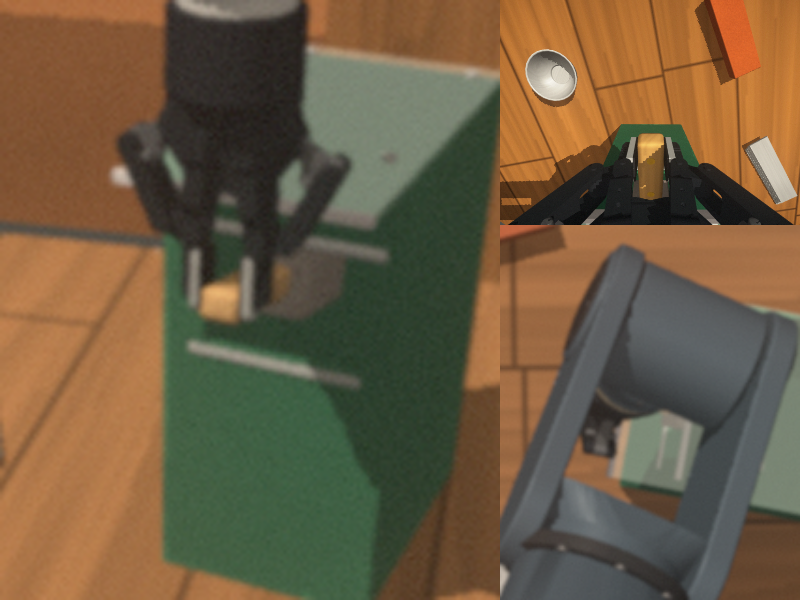

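The crop shows the head through the mouth with the flap resting on it. The handle is in the fingers at (225,300), and the fingers have just touched the cover lip (10 N). The nose is about 65 mm inside, so the hone's balance point is about 16 mm past the sill. I'll ease off the lip and release; if it hangs on the sill I'll push the tail.

Request:
step_arm(targets="3 0 0 0; 3 0 0 0; 3 0 0 0")

```text
t: 12.0
tcp_pos: [0.5629, -0.1361, 0.2603]
tool_rot: [0.774, 0.633, 0.0, -0.0]
force: [0.7, 4.5, -2.0]
finger_gap: 0.284
gripper_force: 74.2
```

Request:
step_arm(targets="0 0 0 0; 0 0 0 0; 0 0 0 0; 0 0 0 0; 0 0 0 0; 0 0 0 0; 0 0 0 0; 0 0 0 0", gripper=0)

```text
t: 12.8
tcp_pos: [0.5629, -0.1367, 0.2603]
tool_rot: [0.774, 0.633, -0.0, 0.0]
force: [0.1, -0.2, -0.0]
finger_gap: 1.001
gripper_force: 0.0
```

```bash
python3 - <<'E'
from h import *
s=manip.sense();print(s["t"],s["tcp_pos"],s["force"],s["finger_gap"])
a=manip.snapshot("side");w=manip.snapshot("wrist")
for cc in("side","wrist"):
  for q in("hone_nose","hone_tail","flap_edge"): print(cc,q,[(round(d["p"],2),d["position"]) for d in manip.mark_of(cc,q)][:4])
o=np.zeros((600,800,3),np.uint8);o[:,:500]=cv2.resize(a[80:260,270:420],(500,600),interpolation=cv2.INTER_CUBIC);o[:225,500:]=cv2.resize(w,(300,225));o[225:450,500:]=cv2.resize(a,(300,225));cv2.imwrite("pics/c7.png",o[:,:,::-1])
E
```

```text
12.8 [ 0.5629 -0.1367  0.2603] [ 0.0784 -0.2319 -0.0321] 1.000832159140808
side hone_nose [(0.68, [355.6, 378.1]), (0.42, [351.2, 182.4])]
side hone_tail [(0.82, [253.7, 439.0]), (0.6, [426.4, 394.8])]
side flap_edge [(0.82, [353.0, 183.1])]
wrist hone_nose [(0.58, [129.7, 153.9])]
wrist hone_tail []
wrist flap_edge [(0.74, [319.5, 365.8])]
```

View pics/c7.png

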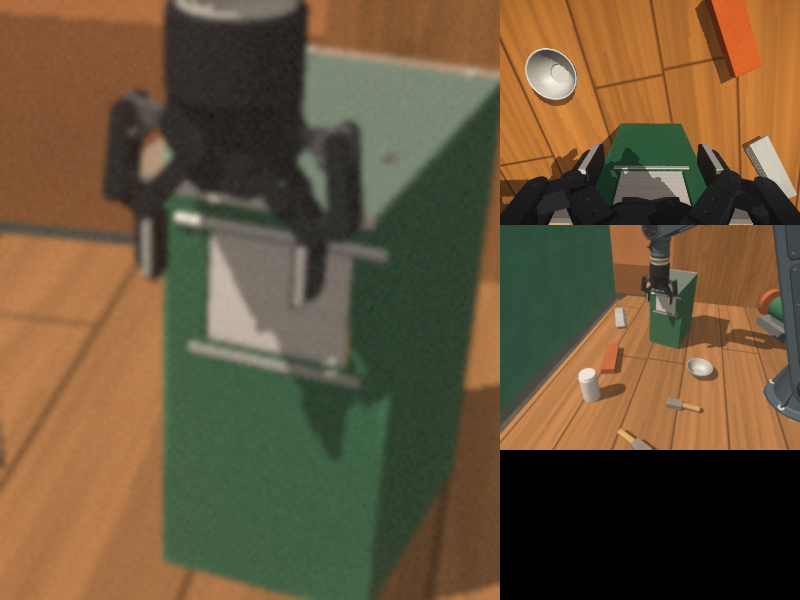

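The hone is gone from the mouth and the bench shows only the two small ones. The flap is back at its shut position (edge at (353,183) as at the start). Backing away so the robot touches nothing.

Request:
step_arm(targets="15 0 0 0; 40 0 0 0; 75 0 0 0; 110 0 0 0; 130 0 0 0; 130 0 0 0; 130 0 0 0; 130 0 0 0; 130 0 0 0; 130 0 0 0")

```text
t: 14.2
tcp_pos: [0.5885, -0.0101, 0.2603]
tool_rot: [0.774, 0.633, -0.0, -0.0]
force: [-0.5, 0.7, -0.2]
finger_gap: 0.999
gripper_force: 0.0
```

```bash
python3 - <<'E'
from h import *
s=manip.sense();print(s["t"],s["tcp_pos"],s["force"])
manip.snapshot("side");print(manip.mark_of("side","flap_edge")[:1],[manip.mark_of("side",q)[0]["position"] for q in("whetstone","oil_can","bowl")])
print(manip.sign_off())
E
```

```text
14.2 [ 0.5885 -0.0101  0.2603] [-0.4848  0.6927 -0.1544]
[{'position': [349.9, 183.8], 'p': 0.9}] [[237.3, 285.6], [196.6, 363.6], [423.6, 315.9]]
the job is handed in; nothing more can be done
None
```

The 170 mm hone went stone end first through the flap and dropped into the scrap box; the side camera showed the flap shut again and the whetstone, oil can and bowl in place, and I handed the job in at about 14.5 s without seeing inside the box or getting a verdict back.

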